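Confirm a picked part at the storeroom bins

ROBOT

A 7-joint arm with a two-finger parallel gripper is mounted at the origin on the work surface. World frame = base frame: x ahead of the robot, y to its left, z up, the work surface at z = 0. Lengths are in m, angles in degrees, forces in N, time in s.
With the tool pointing down it reaches from about 0.425 to 0.875 m from the base axis. Payload 4.7 kg.
Tool frame: the origin (TCP) lies at the centre of the arm's flange, where the gripper is bolted on; the fingertips stand 182 mm ahead of it and the grasp point (between the pads) lies 164 mm ahead of it (env.grip_depth is the distance from the TCP to the grasp point, in m); z points along the fingers, y is the line along which they close (so a half turn about z gives the same grasp; the last joint's range is limited). The gripper opens to 87 mm and grips with 3 to 60 N. Pads are 19 mm wide; open, the fingers measure 117 mm over their backs; the gripper's body (75 mm by 190 mm) begins 51 mm behind the grasp point.
Start: joints at [70.193, 18.392, -4.016, 83.108, 1.295, 78.541, -3.26], TCP at [0.229, -0.608, 0.405] pointing down, gripper open.
Joint ranges: [-163.93, 163.93], [-17.29, 119.83], [-79.2, 71.16], [3.27, 140.29], [-89.18, 269.18], [5.43, 117.66], [-154.24, 154.24]. Speed limits (degrees/s): [147.25, 147.25, 180, 180, 180, 180, 180].

INTERFACE

Orientations are given as [roll, pitch, yaw] about the fixed x, y, z axes, in that order (R = Rz(yaw) Ry(pitch) Rx(roll)).
In Python, from cell import env gives the robot as it stands. The module is installed in compiled form; this text tells all that it offers.
- The arm moves only by the tool send_rows, never from a script. Its arguments are lists of equal length, an entry for each row: "xyz": the shift along the tool's x, y, z in m, a list of three; "rotation": the turn, a rotation vector about the tool's x, y, z in rad, a list of three; "jaw": the opening, from 0 (shut) to 1 (fully open). A call has 1 to 20 rows; each row shifts and turns the commanded pose from where the row before left it, along the tool's axes as they then stand; what a row does not reach is not made up. A row lasts 1/10 s, in which the tool goes at most 50 mm and 8.59 degrees, less where a joint would pass 70% of its speed; a pose out of reach is approached as far as the arm can. A call is refused whole if a number of a shift passes 0.05 or a number of a turn 0.15, either way. A call with a gripper value outside its range is refused whole. The fingers move at their own pace and stop on an object; "newtons" is the grip in N (left out, the last holds). Time passes only in rows, so rows that do not move let the fingers close. It gives the time, the measured TCP pose, the force, the opening and the grip force at its end, in the units of the state.
- env.get_obs(): the state, without advancing time (a new reading comes with each control period).
- env.read_camera(name): name is "side" or "top"; returns a dict with "image" (400x640x3 uint8, blue, green, red), "fx", "fy", "cx", "cy" (pixels), "distortion" ([k1, k2, p1, p2, k3] as OpenCV has them; the pictures are not rectified), "R" (3x3) and "t" (3): a world point X has camera coordinates R X + t. Camera axes: x right, y down, z forward; pixel columns grow to the right and rows downward; lengths in m; the calibration is good to about 2 mm. A picture is of the moment at which its call begins. There is no depth.
- env.sign_off(): hands the job in; it is judged then, once.
The state is a dict: "time_s": time; "qpos": joint angles; "joint_velocities": joint speeds; "effort": joint torques, N m; "tool_pos": TCP position; "tool_rot": TCP orientation; "force": force on the tool from outside, world axes, zero at the start; "wrist_torque": the same for the moment, N m; "grip_width": finger opening in m; "grasp_force": force on a finger pad.
Only numpy, scipy, OpenCV 4.12 (cv2) and the standard library are available. Lean on these libraries where they do the work, as an engineer would, in place of code of your own. Each camera call takes 0.05 s, during which the arm holds its last target. There are 200 camera calls.

TASK

With the fingertips, gently press the confirm button in front of the small bin that holds the larger of the two cones in the row of four, and let it come up again; then gently press the wider of the two desk buttons to close the order, and draw back clear. Press no other button, pick nothing up, and leave the parts in the bins and the loose things on the table where they are.

Things in the scene. Friction and masses are not known exactly. Their poses are not given: they have to be found in the camera images.
- bigcone: the larger cone: bare aluminium cone-shaped housing standing on its base, base diameter 72 mm, 66 mm high. It stands on the 4 mm thick floor of its own blue bin. Origin at the centre of its underside, z up. Loose: leave it where it stands.
- smallcone: the smaller cone: bare aluminium cone-shaped housing standing on its base, base diameter 50 mm, 46 mm high. It stands on the 4 mm thick floor of its own blue bin. Origin at the centre of its underside, z up. Loose: leave it where it stands.
- hub: flanged hub, bare aluminium: 72 mm flange 10 mm thick below a 40 mm cylinder, 50 mm high in all. It stands on the 4 mm thick floor of its own blue bin. Origin at the centre of its underside, z up. Loose: leave it where it stands.
- tube: short aluminium tube, outer diameter 54 mm, bore 38 mm, 44 mm high. It stands on the 4 mm thick floor of its own blue bin. Origin at the centre of its underside, z up. Loose: leave it where it stands.
- station_bigcone: fixed station of the larger cone: open blue bin 130 x 130 mm, 30 mm high, walls 4 mm, with a 46 mm square pedestal for its confirm button 100 mm in front of the bin's centre (towards the robot). Four such stations, all alike, stand in a row, in any order, each turned up to 9 degrees. Origin on the table under the bin's centre; +x from pedestal to bin, z up.
- confirm_bigcone_top (a point): centre of the top face of the white confirm button (26 mm diameter, in a 42 mm black round housing) on the pedestal in front of the bin with the larger cone; about 48 mm above the table when up, the cap standing 12 mm proud of its housing.
- confirm_bigcone (a joint): how far that button is pressed, m: 0 up, 0.008 fully down; it counts as pressed beyond 0.004. It is a round cap sliding straight down, 8 mm of travel; it begins to move at about 1.8 N, needs about 4 N for 4 mm, is fully down at 6 N, and springs back up by itself.
- confirm_smallcone_top (a point): centre of the top face of the white confirm button (26 mm diameter, in a 42 mm black round housing) on the pedestal in front of the bin with the smaller cone; about 48 mm above the table when up, the cap standing 12 mm proud of its housing.
- confirm_smallcone (a joint): how far that button is pressed, m: 0 up, 0.008 fully down; it counts as pressed beyond 0.004. It is a round cap sliding straight down, 8 mm of travel; it begins to move at about 1.8 N, needs about 4 N for 4 mm, is fully down at 6 N, and springs back up by itself.
- confirm_hub_top (a point): centre of the top face of the white confirm button (26 mm diameter, in a 42 mm black round housing) on the pedestal in front of the bin with the flanged hub; about 48 mm above the table when up, the cap standing 12 mm proud of its housing.
- confirm_hub (a joint): how far that button is pressed, m: 0 up, 0.008 fully down; it counts as pressed beyond 0.004. It is a round cap sliding straight down, 8 mm of travel; it begins to move at about 1.8 N, needs about 4 N for 4 mm, is fully down at 6 N, and springs back up by itself.
- confirm_tube_top (a point): centre of the top face of the white confirm button (26 mm diameter, in a 42 mm black round housing) on the pedestal in front of the bin with the tube; about 48 mm above the table when up, the cap standing 12 mm proud of its housing.
- confirm_tube (a joint): how far that button is pressed, m: 0 up, 0.008 fully down; it counts as pressed beyond 0.004. It is a round cap sliding straight down, 8 mm of travel; it begins to move at about 1.8 N, needs about 4 N for 4 mm, is fully down at 6 N, and springs back up by itself.
- desk_wide: fixed grey desk box, 60 x 60 mm, 26 mm high, standing between the robot and the bins, with the wider of the two desk buttons on top. The narrower button sits on another box just like it. Origin on the table under its centre, z up.
- press_wide_top (a point): centre of the top face of the wider white desk button, 42 mm in diameter, in a 58 mm black round housing; about 50 mm above the table when up, the cap standing 12 mm proud of its housing.
- press_wide (a joint): how far that button is pressed, m: 0 up, 0.008 fully down; it counts as pressed beyond 0.004. It is a round cap sliding straight down, 8 mm of travel; it begins to move at about 1.8 N, needs about 4 N for 4 mm, is fully down at 6 N, and springs back up by itself.
- press_narrow_top (a point): centre of the top face of the narrower white desk button, 20 mm in diameter, in a 36 mm black round housing; about 50 mm above the table when up, the cap standing 12 mm proud of its housing.
- press_narrow (a joint): how far that button is pressed, m: 0 up, 0.008 fully down; it counts as pressed beyond 0.004. It is a round cap sliding straight down, 8 mm of travel; it begins to move at about 1.8 N, needs about 4 N for 4 mm, is fully down at 6 N, and springs back up by itself.
- nut: loose hexagonal steel nut blank, 28 mm across, 14 mm high, standing on the table. Leave it where it lies. Origin at the centre of its underside.
- bush: loose steel bush (ring), 28 mm outer diameter, 22 mm high. Leave it where it lies. Origin at the centre of its underside.
- pin: loose steel pin standing on its 28 mm head, 32 mm high. Leave it where it lies. Origin at the centre of its underside.
- spool: loose black plastic spool, 44 mm diameter, 34 mm high. Leave it where it lies. Origin at the centre of its underside.
- disc: loose dark steel disc, 52 mm diameter, 12 mm thick. Leave it where it lies. Origin at the centre of its underside.
- wrench: loose steel wrench lying on the table, 160 mm long. Leave it where it lies. Origin at the centre of its underside (between its ends).
Mind the look-alikes: they are no part of the job. What is shaped like the part that bears confirm_hub_top but pink is not meant. What is shaped like the desk_wide but yellow is not meant.

How it is judged:
By the outcome, as a careful person would: the job done as asked, in the order asked, and still so for the second after the job is handed in, with the robot touching nothing.
It also fails if it takes over 45 s, if anything falls off the work surface, if the arm or the gripper's body presses on something with over 40 N, if the wrist force passes 120 N, or if a joint passes its speed limit or range.

## Working session

There is one attempt and no reset: what is moved stays moved. The work goes in short steps, Python scripts to look and compute and a tool call to move; the robot and the scene stay as the last step left them, time stands still between calls to the robot, and variables do not carry over. Pictures are saved under pics/ and viewed, at most 10 in all, crops included, and the job is handed in when it is done.

Besides the shell and the picture viewer there is one more tool, called after "Request:" as name(argument=value, ...), one argument or row to a line, values as JSON. send_rows: Moves the arm, as the interface text tells. Its arguments: {"type":"object","properties":{"xyz":{"type":"array"},"rotation":{"type":"array"},"jaw":{"type":"array"},"newtons":{"type":"number"}},"required":["xyz","rotation","jaw"]}

```bash
mkdir -p pics; cat > h.py <<'E'
import numpy as np, cv2
from cell import env
def cam(n):
    c=env.read_camera(n); c['K']=np.array([[c['fx'],0,c['cx']],[0,c['fy'],c['cy']],[0,0,1.]]); c['R']=np.array(c['R']);c['t']=np.array(c['t']);c['d']=np.array(c['distortion'],float);return c
def ray(c,px,z):
    u=cv2.undistortPoints(np.array([[px]],float),c['K'],c['d'])[0,0]
    d=c['R'].T@np.array([u[0],u[1],1]); o=-c['R'].T@c['t']
    return o+d*(z-o[2])/d[2]
E
python3 - <<'E'
from h import *
for n in('top','side'):
    c=cam(n); cv2.imwrite(f'pics/{n}0.png',c['image']); print(n,-c['R'].T@c['t'],c['R'][2])
o=env.get_obs(); print(o)
E
```

```text
top [0.21100209 0.0185095  1.47622942] [ 1.86501945e-01 -5.72067298e-05 -9.82454590e-01]
side [0.01947046 0.77962373 0.96511408] [ 0.36996158 -0.59074767 -0.71703948]
{'time_s': 0.1, 'qpos': array([70.19418069, 18.43407782, -4.01288508, 83.16873869,  1.2958103 ,
       78.54186358, -3.25934844]), 'joint_velocities': array([-0.08151686, -0.10065089, -0.01362121, -0.30130366, -0.01685516,
        0.01585193, -0.06031974]), 'effort': array([-2.37652084e-04, -4.92572987e+01, -4.05902071e-01, -3.13401997e+01,
       -6.41928334e-02,  3.95245990e-02,  7.87042632e-05]), 'tool_pos': array([ 0.22871781, -0.60822655,  0.40377135]), 'tool_rot': array([-1.79900588e+02,  7.20058330e-03,  2.06137403e+01]), 'force': array([-1.0244058 ,  0.0689362 , -0.38890241]), 'wrist_torque': array([ 0.02105664,  0.0215138 , -0.01673522]), 'grasp_force': 0.0, 'grip_width': 0.08709299823970437}
```

View pics/top0.png

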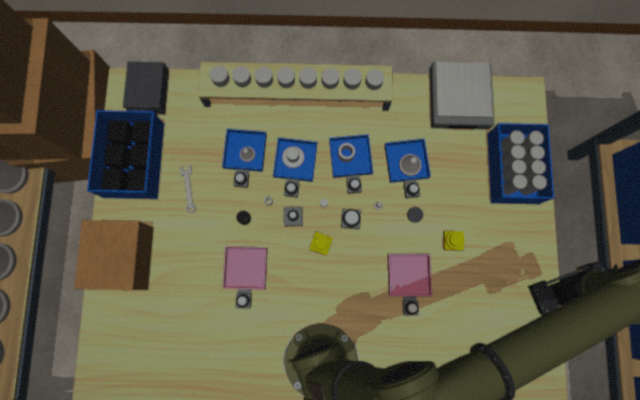

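View pics/side0.png

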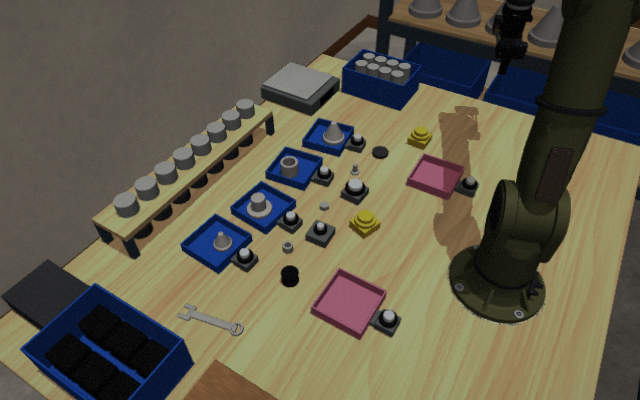

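Top view: from left to right the row of bins holds a cone (247,154), the hub (293,156), the tube (347,151) and another cone (410,163). The desk buttons are at (293,215) and (351,217). The pink and yellow look-alikes stand nearer the robot. Next I measure and make an enlarged crop.

```bash
python3 - <<'E'
from h import *
T=cam('top');S=cam('side')
a=cv2.resize(T['image'][125:235,215:440],None,fx=3.5,fy=3.5,interpolation=cv2.INTER_CUBIC); 
b=cv2.resize(S['image'][110:275,175:395],None,fx=1.6,fy=1.6)
cv2.imwrite('pics/crop.png',np.vstack([np.clip(a*1.5,0,255),np.pad(np.clip(b*1.5,0,255),((0,0),(0,a.shape[1]-b.shape[1]),(0,0)))])[:600])
def blobs(c,pts,r):
    g=cv2.cvtColor(c['image'],cv2.COLOR_BGR2GRAY)
    s=c['image'].max(2).astype(int)-c['image'].min(2)
    out=[]
    for p in pts:
        m=np.zeros(g.shape,np.uint8); cv2.circle(m,p,r,255,-1)
        w=g[m>0].max()
        k=((g>0.6*w)&(m>0)&(s<45)).astype(np.uint8)
        n,l,st,ce=cv2.connectedComponentsWithStats(k)
        i=1+np.argmin(np.hypot(*(ce[1:]-p).T)-0.3*np.sqrt(st[1:,4])); out.append((ce[i],st[i,4],st[i,:4],w))
    return out
names=['conf_L','conf_hub','conf_tube','conf_R','narrow','wide']
zs=[.048]*4+[.05]*2
bt=blobs(T,[(240,178),(292,187),(354,184),(413,188),(293,215),(351,217)],10)
bs=blobs(S,[(245,255),(291,217),(324,173),(358,141),(320,229),(355,186)],10)
def und(c,p): return cv2.undistortPoints(np.array([[p]],float),c['K'],c['d'])[0,0]
for n,z,x,y in zip(names,zs,bt,bs):
    P=[np.c_[c['R'],c['t']] for c in(T,S)]
    X=cv2.triangulatePoints(P[0],P[1],und(T,x[0]),und(S,y[0])).ravel();X=X[:3]/X[3]
    f=T['fx']/1.4
    print(n,x[0].round(1),'d_mm',round(2000*np.sqrt(x[1]/np.pi)/f),x[2],'|',y[0].round(1),y[1],y[2],'top',ray(T,x[0],z).round(4),'side',ray(S,y[0],z).round(4),'tri',X.round(4))
E
```

```text
conf_L [239.4 177.2] d_mm 25 [236 174   8   8] | [244.  251.6] 69 [240 246   9  11] top [0.5559 0.271  0.048 ] side [0.5556 0.2709 0.048 ] tri [0.5558 0.2709 0.048 ]
conf_hub [290.6 186.9] d_mm 26 [287 183   8   9] | [290.4 214.2] 59 [286 209   9  10] top [0.528  0.1076 0.048 ] side [0.5272 0.107  0.048 ] tri [0.5275 0.1074 0.0483]
conf_tube [354.5 183.3] d_mm 26 [351 180   8   8] | [324.  168.7] 50 [320 165  11   8] top [ 0.544 -0.094  0.048] side [ 0.5433 -0.0942  0.048 ] tri [ 0.5436 -0.0941  0.048 ]
conf_R [415.9 187.3] d_mm 34 [410 180  12  17] | [357.4 135.9] 44 [353 133  11   7] top [ 0.5352 -0.2882  0.048 ] side [ 0.5324 -0.281   0.048 ] tri [ 0.5368 -0.2898  0.0404]
narrow [293.2 214.7] d_mm 44 [283 205  21  20] | [320.1 224.3] 41 [317 221   7   7] top [0.4387 0.0965 0.05  ] side [0.4398 0.0982 0.05  ] tri [0.4397 0.0968 0.0484]
wide [351.3 217. ] d_mm 40 [345 211  14  13] | [355.  183.1] 126 [348 178  16  11] top [ 0.4354 -0.0846  0.05  ] side [ 0.4355 -0.0851  0.05  ] tri [ 0.4353 -0.0845  0.0506][ WARN:0@1.719] global loadsave.cpp:1063 imwrite_ Unsupported depth image for selected encoder is fallbacked to CV_8U.
```

View pics/crop.png

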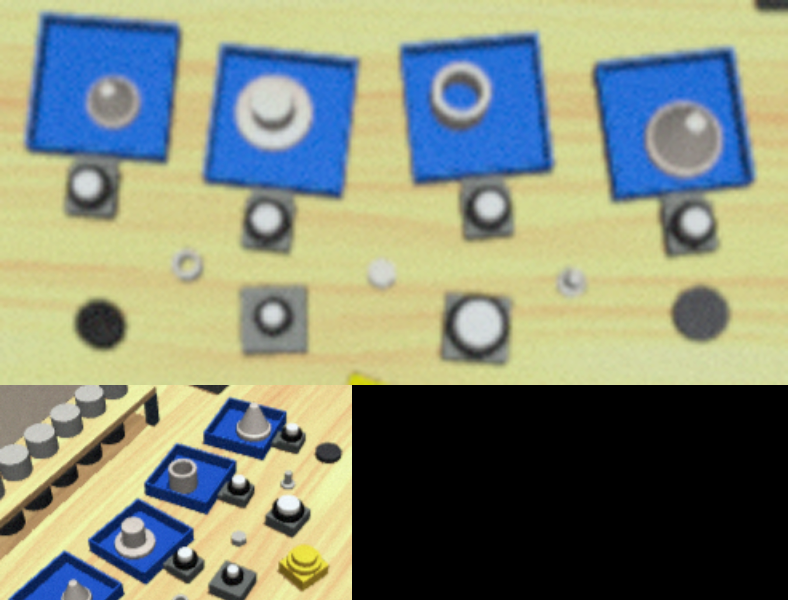

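Candidates for "the larger cone" are the left cone (247,154), about 15 px across the base, and the right cone (410,164), about 21 px across. The right one fits 72 mm against 50 mm, so its button is the one at (413,188). Of the desk buttons, (351,217) measures 40 mm across, so it is the wider; (293,215) is the narrower. The `conf_R` blob was polluted by background, so I refine it.

```bash
python3 - <<'E'
from h import *
T=cam('top');S=cam('side')
P=[]
for c,p,r in((T,(413,188),7),(S,(358,137),7)):
    g=cv2.GaussianBlur(cv2.cvtColor(c['image'],cv2.COLOR_BGR2GRAY),(3,3),0)
    s=c['image'].max(2).astype(int)-c['image'].min(2)
    m=np.zeros(g.shape,np.uint8);cv2.circle(m,p,r,1,-1)
    k=((g>0.65*g[m>0].max())&(m>0)&(s<28)).astype(np.uint8)
    n,l,st,ce=cv2.connectedComponentsWithStats(k);i=1+np.argmax(st[1:,4])
    P.append(ray(c,ce[i],.048)); print(ce[i],st[i],P[-1])
o=env.get_obs();p=o['tool_pos'];y=np.radians(o['tool_rot'][2])
R=np.array([[np.cos(y),np.sin(y)],[np.sin(y),-np.cos(y)]])
print(R.T@(P[0][:2]-p[:2]), R.T@((.4352,-.0847)-P[0][:2]),o['tool_rot'],o['tool_pos'])
E
```

```text
[413.92727273 187.49090909] [410 184  10   8  55] [ 0.53448777 -0.28202821  0.048     ]
[357.22580645 135.96774194] [354 134   8   5  31] [ 0.53266778 -0.28022733  0.048     ]
[ 0.40099246 -0.19775756] [-0.02343933 -0.21965219] [-1.79963995e+02  3.27391486e-03  2.06186907e+01] [ 0.22882073 -0.60832664  0.40439748]
```

Request:
send_rows(
  xyz=[
    [0.01,-0.005,0],
    [0.025,-0.0125,0],
    [0.025,-0.0125,0],
    [0.025,-0.0125,0],
    [0.025,-0.0125,0],
    [0.025,-0.0125,0],
    [0.025,-0.0125,0],
    [0.025,-0.0125,0],
    [0.025,-0.0125,0],
    [0.025,-0.0125,0],
    [0.025,-0.0125,0],
    [0.025,-0.0125,0],
    [0.025,-0.0125,0],
    [0.025,-0.0125,0],
    [0.025,-0.0125,0],
    [0.025,-0.0125,0],
    [0.015,-0.0075,0],
    [0,0,0],
    [0,0,0],
  ],
  rotation=[
    [0,0,0],
    [0,0,0],
    [0,0,0],
    [0,0,0],
    [0,0,0],
    [0,0,0],
    [0,0,0],
    [0,0,0],
    [0,0,0],
    [0,0,0],
    [0,0,0],
    [0,0,0],
    [0,0,0],
    [0,0,0],
    [0,0,0],
    [0,0,0],
    [0,0,0],
    [0,0,0],
    [0,0,0],
  ],
  jaw=[0,0,0,0,0,0,0,0,0,0,0,0,0,0,0,0,0,0,0],
  newtons=5,
)

```text
time_s: 2.2
tool_pos: [0.5326, -0.2802, 0.4047]
tool_rot: [180.0, 0.0, 20.7]
force: [-0.4, 0.0, 0.2]
grip_width: 0.0006
grasp_force: 0.0
```

Request:
send_rows(
  xyz=[
    [0.0005,0.001,0.01],
    [0,0,0.025],
    [0,0,0.025],
    [0,0,0.025],
    [0,0,0.025],
    [0,0,0.02],
    [0,0,0.015],
    [0,0,0.01],
    [0,0,0],
    [0,0,0],
    [0,0,0],
  ],
  rotation=[
    [0,0,0],
    [0,0,0],
    [0,0,0],
    [0,0,0],
    [0,0,0],
    [0,0,0],
    [0,0,0],
    [0,0,0],
    [0,0,0],
    [0,0,0],
    [0,0,0],
  ],
  jaw=[0,0,0,0,0,0,0,0,0,0,0],
)

```text
time_s: 3.3
tool_pos: [0.5341, -0.2814, 0.251]
tool_rot: [179.9, -0.1, 20.6]
force: [-0.6, -0.2, 0.2]
grip_width: 0.0005
grasp_force: 0.0
```

```bash
python3 - <<'E'
from h import *
T=cam('top');S=cam('side')
a=cv2.resize(T['image'][140:240,340:470],None,fx=3,fy=3,interpolation=cv2.INTER_CUBIC)
b=cv2.resize(S['image'][90:190,300:430],None,fx=3,fy=3,interpolation=cv2.INTER_CUBIC)
cv2.imwrite('pics/c2.png',cv2.convertScaleAbs(np.hstack([a,b]),alpha=1.5))
o=env.get_obs();print(o['tool_pos'],o['force'])
for c in(T,S): print(cv2.projectPoints(o['tool_pos']-[0,0,.182],cv2.Rodrigues(c['R'])[0],c['t'],c['K'],c['d'])[0])
E
```

```text
[ 0.53405153 -0.28126701  0.25086389] [ 0.16918947  0.1233189  -0.29934023]
[[[415.06567557 186.17221405]]]
[[[357.33947011 130.34418746]]]
```

View pics/c2.png

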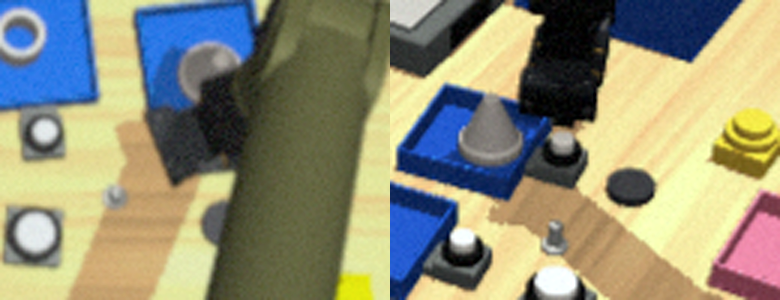

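The side crop shows the closed fingertips at about (357,128), just above the cap at (358,138) of the bigger cone's button. The larger cone is clear of the gripper.

Request:
send_rows(
  xyz=[
    [0,0,0.006],
    [0,0,0.006],
    [0,0,0.004],
    [0,0,0.003],
    [0,0,0.002],
    [0,0,0.002],
    [0,0,0.001],
    [0,0,0],
    [0,0,0],
  ],
  rotation=[
    [0,0,0],
    [0,0,0],
    [0,0,0],
    [0,0,0],
    [0,0,0],
    [0,0,0],
    [0,0,0],
    [0,0,0],
    [0,0,0],
  ],
  jaw=[0,0,0,0,0,0,0,0,0],
)

```text
time_s: 4.3
tool_pos: [0.5337, -0.2811, 0.226]
tool_rot: [180.0, -0.0, 20.6]
force: [-2.0, 1.9, 4.6]
grip_width: 0.0003
grasp_force: 2.0
```

Request:
send_rows(
  xyz=[
    [0,0,0.001],
    [0,0,0.001],
    [0,0,0],
    [0,0,0],
    [0,0,0],
  ],
  rotation=[
    [0,0,0],
    [0,0,0],
    [0,0,0],
    [0,0,0],
    [0,0,0],
  ],
  jaw=[0,0,0,0,0],
)

```text
time_s: 4.8
tool_pos: [0.5337, -0.2812, 0.224]
tool_rot: [180.0, -0.0, 20.6]
force: [-2.3, 1.5, 5.2]
grip_width: 0.0003
grasp_force: 2.6
```

Request:
send_rows(
  xyz=[
    [0,0,-0.005],
    [0,0,-0.01],
    [0,0,-0.02],
    [0,0,-0.025],
    [0,0,-0.02],
    [0,0,-0.01],
    [0,0,0],
    [0,0,0],
  ],
  rotation=[
    [0,0,0],
    [0,0,0],
    [0,0,0],
    [0,0,0],
    [0,0,0],
    [0,0,0],
    [0,0,0],
    [0,0,0],
  ],
  jaw=[0,0,0,0,0,0,0,0],
)

```text
time_s: 5.6
tool_pos: [0.5334, -0.2811, 0.313]
tool_rot: [-180.0, 0.0, 20.6]
force: [-0.5, -0.6, 0.2]
grip_width: 0.0008
grasp_force: 0.0
```

Request:
send_rows(
  xyz=[
    [-0.001,-0.01,0],
    [-0.002,-0.02,0],
    [-0.002,-0.02,0],
    [-0.002,-0.02,0],
    [-0.002,-0.02,0],
    [-0.002,-0.02,0],
    [-0.002,-0.02,0],
    [-0.002,-0.02,0],
    [-0.002,-0.02,0],
    [-0.002,-0.02,0],
    [-0.002,-0.02,0],
    [-0.002,-0.009,0],
    [0,0,0],
    [0,0,0],
    [0,0,0],
  ],
  rotation=[
    [0,0,0],
    [0,0,0],
    [0,0,0],
    [0,0,0],
    [0,0,0],
    [0,0,0],
    [0,0,0],
    [0,0,0],
    [0,0,0],
    [0,0,0],
    [0,0,0],
    [0,0,0],
    [0,0,0],
    [0,0,0],
    [0,0,0],
  ],
  jaw=[0,0,0,0,0,0,0,0,0,0,0,0,0,0,0],
)

```text
time_s: 7.1
tool_pos: [0.4353, -0.0851, 0.3138]
tool_rot: [180.0, -0.0, 20.5]
force: [-0.6, 0.7, -0.4]
grip_width: 0.0007
grasp_force: 0.0
```

Request:
send_rows(
  xyz=[
    [0,0,0.01],
    [0,0,0.015],
    [0,0,0.015],
    [0,0,0.012],
    [0,0,0.01],
    [0,0,0],
    [0,0,0],
    [0,0,0],
  ],
  rotation=[
    [0,0,0],
    [0,0,0],
    [0,0,0],
    [0,0,0],
    [0,0,0],
    [0,0,0],
    [0,0,0],
    [0,0,0],
  ],
  jaw=[0,0,0,0,0,0,0,0],
)

```text
time_s: 7.9
tool_pos: [0.4354, -0.0843, 0.2523]
tool_rot: [180.0, -0.1, 20.6]
force: [0.7, -0.1, -0.2]
grip_width: 0.0006
grasp_force: 0.0
```

```bash
python3 - <<'E'
from h import *
S=cam('side')
b=cv2.resize(S['image'][90:240,280:430],None,fx=3.5,fy=3.5,interpolation=cv2.INTER_CUBIC)
cv2.imwrite('pics/c3.png',cv2.convertScaleAbs(b,alpha=1.5))
o=env.get_obs();print(o['tool_pos'],o['force'],o['qpos'])
E
```

```text
[ 0.43538901 -0.08430985  0.25240538] [ 0.05373572 -0.36281544 -0.50867648] [ 34.86438807   2.50614821 -27.63551151 120.55959919   1.40634582
  57.14715409 -62.89510272]
```

View pics/c3.png

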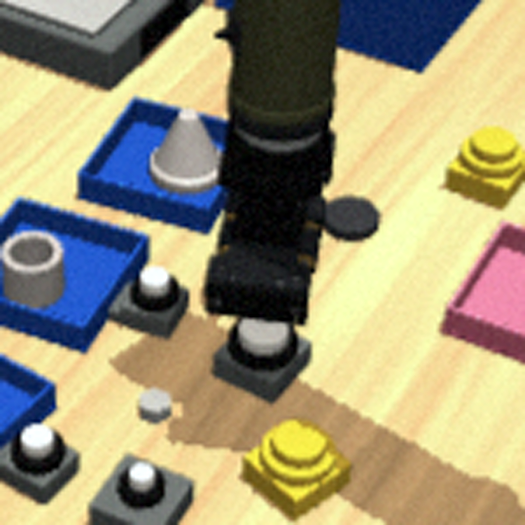

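The crop shows the closed fingertips right above the wide cap, crop (265,335), which is (356,186) in the picture. The cone and tube stand as before.

Request:
send_rows(
  xyz=[
    [0,0,0.006],
    [0,0,0.006],
    [0,0,0.004],
    [0,0,0.003],
    [0,0,0.002],
    [0,0,0.002],
    [0,0,0.002],
    [0,0,0.001],
    [0,0,0],
    [0,0,0],
  ],
  rotation=[
    [0,0,0],
    [0,0,0],
    [0,0,0],
    [0,0,0],
    [0,0,0],
    [0,0,0],
    [0,0,0],
    [0,0,0],
    [0,0,0],
    [0,0,0],
  ],
  jaw=[0,0,0,0,0,0,0,0,0,0],
)

```text
time_s: 8.95
tool_pos: [0.4348, -0.0842, 0.2258]
tool_rot: [-180.0, 0.0, 20.6]
force: [-3.2, 1.1, 4.8]
grip_width: 0.0006
grasp_force: 2.6
```

Request:
send_rows(
  xyz=[
    [0,0,0.001],
    [0,0,0],
    [0,0,0],
    [0,0,0],
  ],
  rotation=[
    [0,0,0],
    [0,0,0],
    [0,0,0],
    [0,0,0],
  ],
  jaw=[0,0,0,0],
)

```text
time_s: 9.35
tool_pos: [0.4349, -0.0842, 0.2249]
tool_rot: [-180.0, 0.0, 20.6]
force: [-3.8, 0.7, 5.2]
grip_width: 0.0006
grasp_force: 2.8
```

Request:
send_rows(
  xyz=[
    [0,0,-0.005],
    [0,0,-0.01],
    [0,0,-0.02],
    [0,0,-0.025],
    [0,0,-0.025],
    [0,0,-0.025],
    [0,0,-0.02],
    [0,0,-0.01],
    [0,0,0],
    [0,0,0],
    [0,0,0],
  ],
  rotation=[
    [0,0,0],
    [0,0,0],
    [0,0,0],
    [0,0,0],
    [0,0,0],
    [0,0,0],
    [0,0,0],
    [0,0,0],
    [0,0,0],
    [0,0,0],
    [0,0,0],
  ],
  jaw=[0,0,0,0,0,0,0,0,0,0,0],
)

```text
time_s: 10.45
tool_pos: [0.4346, -0.0842, 0.3635]
tool_rot: [-179.9, 0.1, 20.6]
force: [-0.4, -0.1, 0.1]
grip_width: 0.0005
grasp_force: 0.0
```

```bash
python3 - <<'E'
from h import *
S=cam('side'); cv2.imwrite('pics/end.png',cv2.convertScaleAbs(S['image'],alpha=1.4)); print(env.get_obs()['tool_pos'])
E
```

```text
[ 0.43462751 -0.08421107  0.36354516]
```

View pics/end.png

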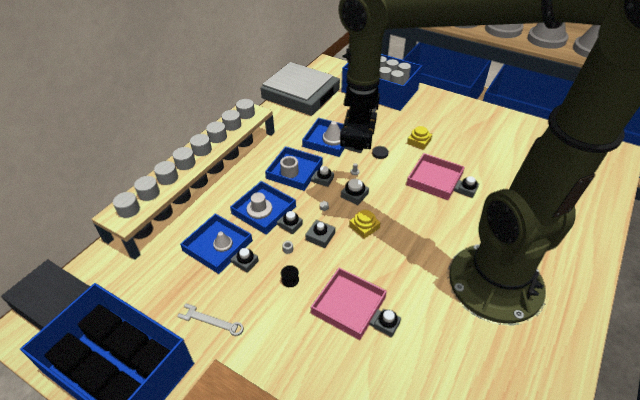

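The gripper now hangs clear above the wide button, which is up again at (355,184). Everything visible is where it was: the disc (380,152), pin (355,170), nut (324,206), bush (288,246), spool (290,276) and wrench.

```bash
python3 -c "
from cell import env
print(env.sign_off())"
```

```text
the job is handed in; nothing more can be done
None
```

I pressed the larger cone's confirm button and then the wider desk button, each to about 5.2 N (roughly 6.5 mm of the 8 mm travel, estimated from the force), released both, drew the gripper back clear and handed the job in; sign-off returned no verdict.

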